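# Line up sample tiles and hold the extraction gate half open for spraying

## Robot

A 7-joint arm with a two-finger parallel gripper is mounted at the origin on the work surface. World frame = base frame: x ahead of the robot, y to its left, z up, the work surface at z = 0. Lengths are in m, angles in rad, forces in N, time in s.
With the tool pointing down it reaches from about 0.35 to 0.9 m from the base axis. Payload 7.2 kg.
Tool frame: the origin (TCP) lies at the very end of the fingers, on their centre line; the grasp point (between the pads) lies 19 mm behind it; z points along the fingers, y is the line along which they close (so a half turn about z gives the same grasp; the last joint's range is limited). The gripper opens to 85 mm and grips with 20 to 120 N. Pads are 22 mm wide; open, the fingers measure 114 mm over their backs; the gripper's body (76 mm by 85 mm) begins 54 mm behind the grasp point. The pads swing forward as they close: fully open they stand 13 mm farther back than shut.
Start: joints at [-0.068, 0.411, -0.013, 1.596, 0.006, 1.134, -0.082], TCP at [0.625, -0, 0.198] pointing down, gripper open.
Joint ranges: [-2.95, 2.95], [-0.29, 1.99], [-1.47, 1.44], [0.14, 2.54], [-1.03, 4.17], [0.13, 1.85], [-2.86, 2.86]. Speed limits (rad/s): [2.39, 2.39, 3.01, 3.01, 3.14, 3.14, 3.14].

## Interface

Orientations are given as a unit quaternion [x, y, z, w].
In Python, from bench import read_state, grab_frame, job_done, masks_of, landmark_of gives the robot as it stands.
- The arm moves only by the tool arm_command, never from a script. Its argument "deltas" is a list of rows, each a list of 6 numbers: the shift along the tool's x, y, z in mm, then the turn, a rotation vector about the tool's x, y, z in degrees. A call has 1 to 12 rows; each row is the pose to reach, as a shift and turn from the pose commanded when the call began, along the tool's axes at that moment; what a row does not reach only later rows make up. A row lasts 1/10 s, in which the tool goes at most 50 mm and 8.59 degrees, less where a joint would pass 70% of its speed; a pose out of reach is approached as far as the arm can. A call with a gripper value outside its range is refused whole. "gripper" is the closure, from -1 (fully open) to 1 (shut), set as the call begins (left out, the last holds). The fingers move at their own pace and stop on an object; "squeeze" is the grip in N (left out, the last holds). Time passes only in rows, so rows that repeat a pose let the fingers close. It gives the time, the measured TCP pose, the force, the opening and the grip force at its end, in the units of the state.
- read_state(): the state, without advancing time (a new reading comes with each control period).
- grab_frame(name): name is "scene" or "side" or "wrist"; returns a dict with "frame" (420x560x3 uint8, blue, green, red), "K" (3x3 intrinsics, pixels), "extrinsics" (4x4, takes a point from camera to world coordinates). Camera axes: x right, y down, z forward; pixel columns grow to the right and rows downward; lengths in m; the calibration is good to about 2 mm. A picture is of the moment at which its call begins. There is no depth.
- job_done(): hands the job in; it is judged then, once.
Trained networks look in the newest picture that a camera, given by its name, has taken for a name from the list of things; names that differ only in an ending like _2 or _b are one class to them, and where a whole thing is asked for, a point or a joint stands for the part that bears it (a point fixed in the world has none). Each returns a list of dicts, best first, with "confidence" (0 to 1); they miss things now and then, are a little off and sometimes report something else, mostly with a low value. They report only what shows in the picture. A call takes as long as a camera call. They do not tell look-alikes from the thing itself.
- masks_of(camera, target): "pixels" (420x560 bool, what is visible of it) and "box" ([left, top, right, bottom] in pixels, round what is visible of it).
- landmark_of(camera, target): "at" ([column, row] in pixels: a listed point, or the origin of a listed thing).
The state is a dict: "clock": time; "q": joint angles; "joint_vel": joint speeds; "tau": joint torques, N m; "position": TCP position; "ee_rot": TCP orientation; "contact_force": force on the tool from outside, world axes, zero at the start; "moment": the same for the moment, N m; "gripper_width": finger opening in m; "gripper_force": force on a finger pad.
Only numpy, scipy, OpenCV 4.12 (cv2) and the standard library are available. Lean on these libraries where they do the work, as an engineer would, in place of code of your own. Each camera call takes 0.05 s, during which the arm holds its last target. There are 200 camera calls.

## Task

Get the three small tiles ready for spraying: slide them across the spraying board, without picking them up, until their edges rest against the wooden stop strip in front of the extraction hood, square to it, the middle one still in the middle, evenly spaced with about 40 mm between neighbours. Then draw the spring-closed slide gate of the extraction duct half open by its upright grip, not far past half at any time, and finish while still holding it there, steady, since it shuts when let go. Leave the jug, the glaze jar and the brush where they are.

Things in the scene. Friction and masses are not known exactly. Their poses are not given: they have to be found in the camera images.
- station: Fixed spraying station, elsewhere and turned a little each time. Origin: centre of the underside of its plywood board (420 along its x, 300 along its y, 12 mm thick, standing on the table; z up). Behind the board stands the grey slotted hood (x -180 to +180, y +152 to +232 mm, 130 mm high); an 80 mm duct runs from its back to +y, axis at x = +30 mm, 70 mm up, through the gate housing.
- strip (a point): Middle of the foot of the wooden stop strip's tile-side face, on the board's top; at (0, +60, +12) mm in the station. The strip runs along station x, 200 mm to either side, 14 mm high, 16 mm thick. Tiles lie on the board on its -y side and are pushed towards +y, anywhere along it. Axes as the station's. A tile that rests against it has its centre 25 mm before it.
- tile_near: One of three alike loose square bisque tiles, 50 x 50 x 12 mm, 45 to 70 g, lying flat on the board, skewed up to 0.3 rad. Origin: centre of its underside; x and y along its edges, z up. It starts as the one of lowest station x; tile_mid stays between the other two.
- tile_mid: As tile_near; it starts between the other two.
- tile_far: As tile_near; it starts as the one of highest station x.
- gate (a joint): How far the slide gate is drawn out, in m: 0 shut, 0.08 fully open, 0.04 half open (a dark line scribed across the slide then stands at the housing's edge). It opens along station -x. The spring pulls it shut with about 4 N when shut, 10 N at half, 16 N fully open; friction 0.4 N. It shuts when let go.
- gate_grip (a point): On the axis of the gate's upright grip, 123 mm above the table, a good height to hold it. The grip is a round bar 18 mm thick with its ends 57 and 145 mm above the table (22 mm end collars, 6 mm high). It moves with the slide: station x = -88, y = +266 mm when shut. A strap joins it on its +x side up to 88 mm above the table; above that the nearest part of the slide is 50 mm from its axis, towards +x.
- housing (a point): Top of the edge of the gate housing from which the slide comes out (towards station -x), 128 mm above the table. The housing is 110 mm along station x, 18 mm thick along y, with a spring tube on its +y side 19 mm farther out, no higher than the housing. The grip's axis is 63 mm from it when shut, 103 mm when half open.
- jug: Bystander: white plastic mug-shaped jug, 96 mm across, 120 mm high, to be left alone. Origin: centre of its underside.
- glaze_jar: Bystander: lidded jar, 64 mm across, 85 mm high, to be left alone. Origin: centre of its underside.
- brush: Bystander: paint brush, 200 mm long, lying on the table, to be left alone. Origin: under its middle.
There are look-alikes about, which are no part of the job. What is shaped like the tile_far but blue is not meant. What is shaped like the tile_mid but blue is not meant.

How it is judged:
By the outcome, as a careful person would: the job done as asked, in the order asked, and still so for the second after the job is handed in, while the arm keeps its last pose, push and grip.
It also fails if it takes over 61 s, if anything falls off the work surface, if the arm or the gripper's body presses on something with over 40 N, if the wrist force passes 120 N, or if a joint passes its speed limit or range.

## Working session

There is one attempt and no reset: what is moved stays moved. The work goes in short steps, Python scripts to look and compute and a tool call to move; the robot and the scene stay as the last step left them, time stands still between calls to the robot, and variables do not carry over. Pictures are saved under pics/ and viewed, at most 10 in all, crops included, and the job is handed in when it is done.

Besides the shell and the picture viewer there is one more tool, called by a JSON object that holds its "fn" and its "kwargs", one argument or row to a line. arm_command: Moves the arm, as the interface text tells. Its arguments: {"type":"object","properties":{"deltas":{"type":"array"},"gripper":{"type":"number"},"squeeze":{"type":"number"}},"required":["deltas"]}

```bash
mkdir -p pics; ls; cat > h.py <<'E'
import numpy as np, cv2
from bench import *
def ray(f,uv):
    K=np.array(f["K"]);T=np.array(f["extrinsics"])
    d=T[:3,:3]@np.linalg.solve(K,[uv[0],uv[1],1.]);return T[:3,3],d
def onz(f,uv,z):
    o,d=ray(f,uv);return o+d*(z-o[2])/d[2]
def proj(f,p):
    T=np.linalg.inv(np.array(f["extrinsics"]));c=T[:3,:3]@np.asarray(p,float)+T[:3,3]
    u=np.array(f["K"])@c;return u[:2]/u[2]
def tri(rs):
    A=np.zeros((3,3));b=np.zeros(3)
    for o,d in rs:
        d=d/np.linalg.norm(d);M=np.eye(3)-np.outer(d,d);A+=M;b+=M@o
    return np.linalg.solve(A,b)
E
python3 - <<'E'
from h import *
fs={}
for c in("scene","side"):
    f=fs[c]=grab_frame(c);cv2.imwrite(f"pics/{c}0.png",f["frame"])
    for t in("tile_near","tile_mid","tile_far","gate_grip","housing","strip","station","jug","glaze_jar","brush"):
        print(c,t,[(np.round(r["at"],1).tolist(),round(float(r["confidence"]),2)) for r in landmark_of(c,t)])
    print(np.round(f["extrinsics"],3).tolist())
print(read_state())
E
```

```text
pics
scene tile_near [([269.1, 201.8], 0.56)]
scene tile_mid [([204.5, 239.0], 0.69), ([281.9, 228.1], 0.63)]
scene tile_far [([189.6, 275.7], 0.79), ([277.9, 266.2], 0.76)]
scene gate_grip [([405.8, 183.1], 0.83), ([277.5, 267.8], 0.64)]
scene housing [([412.1, 201.5], 0.64), ([281.5, 230.6], 0.19)]
scene strip [([322.0, 236.5], 0.92)]
scene station [([292.2, 237.3], 0.68)]
scene jug [([106.6, 275.9], 0.73)]
scene glaze_jar [([440.9, 298.2], 0.7)]
scene brush [([162.5, 193.6], 0.71)]
[[-0.002, 0.753, -0.658, 1.273], [1.0, 0.002, -0.001, -0.038], [0.0, -0.658, -0.753, 0.915], [0.0, 0.0, 0.0, 1.0]]
side tile_near [([319.7, 261.3], 0.9)]
side tile_mid [([272.2, 254.8], 0.77), ([298.7, 216.4], 0.57)]
side tile_far []
side gate_grip [([230.0, 341.2], 0.64)]
side housing [([193.7, 326.2], 0.73), ([270.8, 254.7], 0.4)]
side strip [([250.0, 278.8], 0.79)]
side station [([261.2, 266.9], 0.61)]
side jug [([292.7, 165.1], 0.94)]
side glaze_jar [([108.1, 360.0], 0.68)]
side brush [([364.1, 202.7], 0.97), ([108.2, 360.0], 0.43)]
[[-0.909, -0.279, 0.31, 0.283], [-0.417, 0.586, -0.695, 0.563], [0.012, -0.761, -0.649, 0.699], [0.0, 0.0, 0.0, 1.0]]
{'clock': 1.1, 'q': array([-0.06814861,  0.41109934, -0.01266952,  1.5962045 ,  0.00559168,
        1.13427963, -0.08220691]), 'joint_vel': array([ 1.31686558e-03, -1.58518431e-03,  2.95730798e-04, -2.82773231e-03,
        1.67168410e-03,  7.70876850e-05,  2.46355271e-04]), 'tau': array([-1.37605707e-04, -6.00416923e+01,  6.81577753e-01, -2.99742991e+01,
        1.39037106e-02,  2.26129079e-03,  5.09480458e-06]), 'position': array([ 6.25009797e-01, -5.83574406e-05,  1.98296215e-01]), 'ee_rot': array([7.07135206e-01, 7.07078355e-01, 1.55059222e-05, 1.61647848e-05]), 'contact_force': array([ 0.03377387, -0.39763863,  0.81649783]), 'moment': array([ 0.02594923, -0.00939927,  0.00495222]), 'gripper_force': 0.0, 'gripper_width': 0.08515396495812538}
```

View images.

View pics/scene0.png

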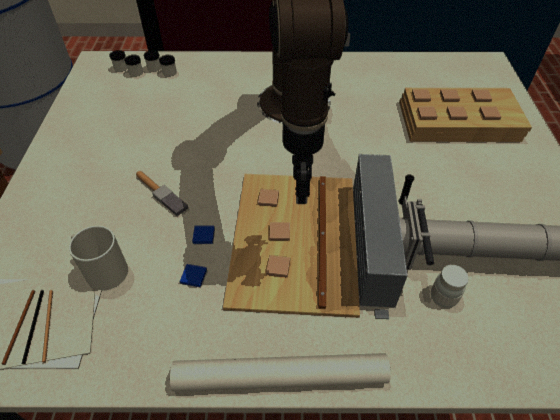

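View pics/side0.png

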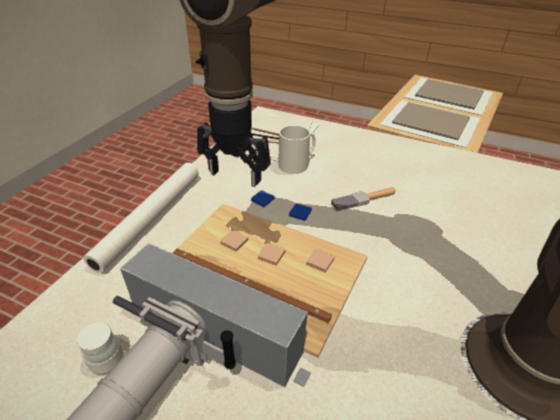

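```bash
cat >> h.py <<'E'
from scipy.optimize import minimize
def hull_mask(f,pts,s=4):
    m=np.zeros((420*s//1,560*s),np.uint8)
    p=np.array([proj(f,q) for q in pts]);p=(p+0.5)*s-0.5
    cv2.fillConvexPoly(m,cv2.convexHull(np.round(p*16).astype(np.int32)),1,shift=4)
    return cv2.resize(m.astype(np.float32),(560,420),interpolation=cv2.INTER_AREA)
def box(x,y,a,bx,by,z0,z1):
    c,s=np.cos(a),np.sin(a)
    return [(x+c*u-s*v,y+s*u+c*v,z) for u in bx for v in by for z in(z0,z1)]
def fit_box(views,x0,bx,by,z0,z1):
    # views: list of (frame, mask float)
    def cost(p):
        e=0
        for f,m in views:
            h=hull_mask(f,box(p[0]/1e3,p[1]/1e3,p[2]/1e2,bx,by,z0,z1))
            e+=1-np.minimum(h,m).sum()/np.maximum(h,m).sum()
        return e/len(views)
    x0=np.array([x0[0]*1e3,x0[1]*1e3,x0[2]*1e2])
    S=np.vstack([x0]+[x0+d for d in np.diag([6,6,10])])
    r=minimize(cost,x0,method="Nelder-Mead",options=dict(initial_simplex=S,xatol=.05,fatol=1e-4,maxiter=150))
    return r.x/[1e3,1e3,1e2],r.fun
def fitset(views,x0,*a):
    r=[fit_box(views,(x0[0],x0[1],x0[2]+d),*a) for d in(-.15,0,.15)]
    return min(r,key=lambda t:t[1])
E
python3 - <<'E'
from h import *
F={c:grab_frame(c) for c in("scene","side")}
import pickle
M={c:[(r["confidence"],r["box"],r["pixels"],t) for t in("tile_near","tile_mid","tile_far") for r in masks_of(c,t)] for c in F}
pickle.dump((F,M),open("a.pkl","wb"))
for c in F:
    for q in M[c]: print(c,q[3],round(q[0],2),np.round(q[1]).tolist(),int(q[2].sum()),F[c]["frame"][q[2]].mean(0).round())
f=F["scene"]["frame"]
cv2.imwrite("pics/crop0.png",cv2.resize(f[150:325,215:445],None,fx=3.4,fy=3.4,interpolation=cv2.INTER_CUBIC))
hs=cv2.cvtColor(f,cv2.COLOR_BGR2HSV)
for p in[(322,200),(322,250),(322,290),(300,210),(279,231),(350,290)]:print(p,f[p[1],p[0]],hs[p[1],p[0]])
hs=cv2.cvtColor(F["side"]["frame"],cv2.COLOR_BGR2HSV)
for p in[(250,284),(220,270),(300,305),(230,220)]:print(p,F["side"]["frame"][p[1],p[0]],hs[p[1],p[0]])
for uv in[(322,178),(322,306)]: print(onz(F["scene"],uv,.026))
print(onz(F["scene"],(406,183),.123),read_state()["clock"])
E
```

```text
scene tile_near 0.45 [220.0, 152.0, 560.0, 316.0] 28320 [ 67.  92. 106.]
scene tile_near 0.29 [68.0, 226.0, 131.0, 292.0] 2787 [68. 81. 84.]
scene tile_mid 0.71 [190.0, 226.0, 213.0, 244.0] 361 [60. 26. 11.]
scene tile_mid 0.67 [270.0, 221.0, 290.0, 236.0] 357 [ 74. 104. 137.]
scene tile_mid 0.21 [70.0, 227.0, 131.0, 292.0] 2753 [68. 81. 84.]
scene tile_far 0.96 [181.0, 264.0, 206.0, 286.0] 443 [65. 28. 12.]
scene tile_far 0.92 [266.0, 253.0, 288.0, 276.0] 419 [ 75. 104. 138.]
side tile_near 0.36 [67.0, 202.0, 367.0, 418.0] 31630 [116. 139. 154.]
side tile_mid 0.88 [261.0, 243.0, 285.0, 264.0] 406 [120. 155. 197.]
side tile_mid 0.77 [290.0, 205.0, 311.0, 221.0] 289 [100.  58.  39.]
side tile_far 0.66 [222.0, 231.0, 249.0, 249.0] 359 [118. 153. 194.]
side tile_far 0.6 [250.0, 192.0, 273.0, 207.0] 267 [106.  64.  45.]
(322, 200) [20 47 83] [ 13 194  83]
(322, 250) [30 55 93] [ 12 173  93]
(322, 290) [26 53 90] [ 13 181  90]
(300, 210) [ 71 122 150] [ 19 134 150]
(279, 231) [ 78 108 145] [ 13 118 145]
(350, 290) [29 51 64] [ 19 139  64]
(250, 284) [ 51  82 132] [ 11 156 132]
(220, 270) [ 53  87 138] [ 12 157 138]
(300, 305) [ 53  87 138] [ 12 157 138]
(230, 220) [100 146 179] [ 17 113 179]
[0.38340282 0.07127202 0.026     ]
[0.77536956 0.04938047 0.026     ]
[0.49691739 0.26083698 0.123     ] 1.5
```

View pics/crop0.png

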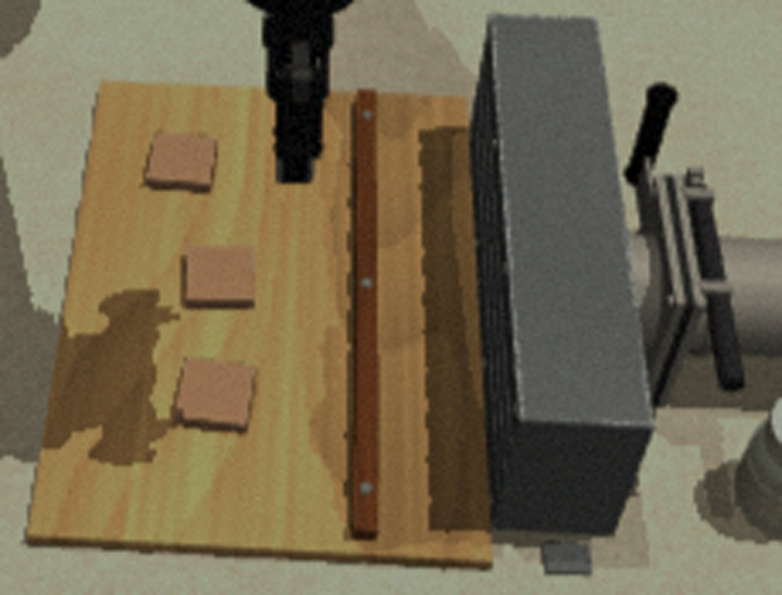

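```bash
python3 - <<'E'
from h import *
import pickle
F,M=pickle.load(open("a.pkl","rb"))
def hue(c): 
    b=cv2.GaussianBlur(F[c]["frame"],(0,0),.8);return cv2.cvtColor(b,cv2.COLOR_BGR2HSV).astype(int)
def largest(m):
    n,l,s,_=cv2.connectedComponentsWithStats(m.astype(np.uint8));k=1+np.argmax(s[1:,4]);return (l==k).astype(np.float32),s[k]
H={c:hue(c) for c in F}
V=[]
for c,w in(("scene",(312,170,335,312)),("side",(165,245,340,330))):
    h=H[c];m=(h[...,0]<=15)&(h[...,1]>148)
    W=np.zeros_like(m);W[w[1]:w[3],w[0]:w[2]]=1
    m,s=largest(cv2.morphologyEx((m&W).astype(np.uint8),cv2.MORPH_CLOSE,np.ones((3,3))));print(c,s);V.append((F[c],m))
for v in (V,V[:1],V[1:]):
    r=fit_box(v,(.58,.055,-.056),(-.2,.2),(0,.016),.012,.026);print("strip",np.round(r[0],4),r[1])
for t,uv,sv in(("near",(268,197),(320,260)),("mid",(279,231),(272,254)),("far",(278,266),(235,240))):
    vs=[]
    for c,(u,v) in(("scene",uv),("side",sv)):
        h=H[c];m=np.zeros(h.shape[:2],bool);m[v-17:v+18,u-19:u+20]=1
        print(h[v-2:v+3,u-2:u+3].mean((0,1)),end="")
        m&=(h[...,0]<=15)
        m,s=largest(cv2.morphologyEx(m.astype(np.uint8),cv2.MORPH_OPEN,np.ones((3,3))));print(s,end=" ");vs.append((F[c],m))
    p=onz(F["scene"],uv,.02)
    for v in(vs,vs[:1],vs[1:]):
        r=fitset(v,(p[0],p[1],-.05),(-.025,.025),(-.025,.025),.012,.024);print(t,np.round(r[0],4),round(r[1],3))
E
```

```text
scene [318 177   9 132 978]
side [248 281  82  41 405]
strip [ 0.5788  0.0527 -0.0525] 0.4463021457195282
strip [ 0.5816  0.0526 -0.0582] 0.1302993893623352
strip [ 0.5749  0.0563 -0.0581] 0.7599822282791138
[ 13.2  116.72 147.08][258 190  20  16 279] [ 13.    98.76 210.76][307 249  27  22 387] near [ 0.4489 -0.074  -0.0959] 0.145
near [ 0.4466 -0.0754 -0.0391] 0.162
near [ 0.4491 -0.0725 -0.0612] 0.096
[ 13.76 118.16 146.92][270 223  19  17 319] [ 13.    98.56 211.  ][259 243  26  21 352] mid [ 0.5624 -0.0433  0.0061] 0.171
mid [ 0.5588 -0.0459  0.0031] 0.166
mid [ 0.5629 -0.0414 -0.002 ] 0.151
[ 13.68 116.2  147.68][267 257  23  20 382] [ 13.    98.68 211.  ][221 230  26  21 320] far [ 0.6659 -0.046  -0.1275] 0.189
far [ 0.664  -0.0475 -0.1145] 0.17
far [ 0.6666 -0.0428 -0.1335] 0.173
```

{"fn": "arm_command", "kwargs": {
  "deltas": [
    [-4,-6,12,0,0,0.4],
    [-10,-15,30,0,0,0.9],
    [-17,-25,50,0,0,1.4],
    [-24,-35,72,0,0,1.9],
    [-31,-45,95,0,0,2.4],
    [-37,-54,115,0,0,2.8],
    [-41,-60,130,0,0,3.1],
    [-43,-62,138,0,0,3.3],
    [-43,-62,138,0,0,3.3]
  ],
  "gripper": -0.65,
  "squeeze": 20
}}

```text
clock: 2.4
position: [0.5623, -0.0433, 0.0595]
ee_rot: [0.727, 0.686, -0.001, -0.001]
contact_force: [0.2, 0.1, -0.5]
gripper_width: 0.0702
gripper_force: 0.0
```

```bash
python3 - <<'E'
from h import *
f=grab_frame("wrist");cv2.imwrite("pics/w0.png",f["frame"])
s=read_state();print(s["position"],s["ee_rot"],s["gripper_width"],s["clock"])
print(np.round(f["extrinsics"],3).tolist())
E
```

```text
[ 0.56327777 -0.04292979  0.06037106] [ 7.27165326e-01  6.86462370e-01  1.69753974e-05 -4.54924576e-05] 0.07030274171128315 2.45
[[0.998, -0.054, -0.019, 0.567], [-0.058, -0.95, -0.308, 0.036], [-0.001, 0.308, -0.951, 0.235], [0.0, 0.0, 0.0, 1.0]]
```

View pics/w0.png

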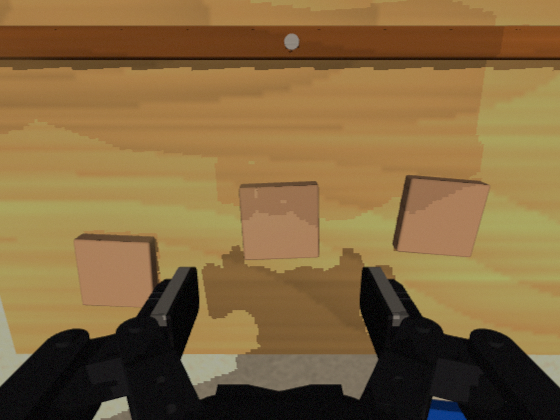

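```bash
python3 - <<'E'
from h import *
f=grab_frame("wrist");im=f["frame"]
h=cv2.cvtColor(cv2.GaussianBlur(im,(0,0),1),cv2.COLOR_BGR2HSV).astype(int)
# strip lower/upper edges: largest gradient in V per column
g=cv2.cvtColor(cv2.GaussianBlur(im,(0,0),1),cv2.COLOR_BGR2GRAY).astype(float)
for nm,a,b,z,sg in(("upper",15,40,.026,-1),("lower",46,75,.026,-1)):
    cols=np.arange(5,555,5);d=np.diff(g[a:b],axis=0)*sg
    rows=a+d[:,cols].argmax(0)+.5
    P=np.array([onz(f,(c,r),z) for c,r in zip(cols,rows)])
    k=np.ones(len(cols),bool)
    for _ in range(4):
        q=np.polyfit(P[k,0],P[k,1],1);e=P[:,1]-np.polyval(q,P[:,0]);k=abs(e)<max(1e-3,1.5*e[k].std())
    print(nm,"slope",q[0],"y at x=.58",np.polyval(q,.58),k.sum(),np.median(rows))
print(g[40:75,100].round(),g[40:75,450].round())
for t,(u,v) in(("near",(116,271)),("mid",(280,222)),("far",(441,217))):
    m=np.zeros(g.shape,np.uint8);m[max(0,v-60):v+60,u-60:u+60]=1
    m&=((h[...,0]<=14)&(h[...,1]<150)&(h[...,2]>120)).astype(np.uint8)
    m=cv2.morphologyEx(m,cv2.MORPH_OPEN,np.ones((5,5)))
    n,l,s,_=cv2.connectedComponentsWithStats(m);k=1+np.argmax(s[1:,4])
    pts=np.argwhere(l==k)[:,::-1]
    P=np.array([onz(f,p,.024)[:2]*1e3 for p in pts]).astype(np.float32)
    print(t,s[k],cv2.minAreaRect(P))
E
```

```text
upper slope -0.05759147129055653 y at x=.58 0.07028506208958377 110 26.5
lower slope -0.05805142878823937 y at x=.58 0.054876470153996444 107 57.5
[ 73.  73.  73.  73.  73.  73.  73.  73.  73.  73.  73.  73.  72.  70.
  68.  66.  62.  51.  38.  34.  45.  64.  75.  78.  77.  77.  77.  80.
  91. 111. 125. 130. 131. 132. 134.] [ 77.  77.  76.  76.  76.  76.  76.  75.  75.  75.  75.  74.  74.  72.
  70.  68.  63.  55.  43.  34.  41.  63.  78.  82.  82.  82.  81.  81.
  84.  96. 117. 131. 135. 135. 135.]
near [  75  239   76   67 4473] ((450.267822265625, -72.3622055053711), (48.54188537597656, 48.19735336303711), 83.88732147216797)
mid [ 240  186   76   72 4718] ((562.8804321289062, -42.280670166015625), (48.34619140625, 47.721553802490234), 88.53355407714844)
far [ 396  179   89   77 5359] ((666.07177734375, -45.06577682495117), (48.66093063354492, 48.48801040649414), 81.95940399169922)
```

{"fn": "arm_command", "kwargs": {
  "deltas": [
    [0,0,10,0,0,0],
    [0,0,24,0,0,0],
    [0,0,36,0,0,0],
    [0,0,43,0,0,0],
    [0,0,46,0,0,0],
    [0,0,46,0,0,0]
  ]
}}

```text
clock: 3.1
position: [0.5626, -0.043, 0.0136]
ee_rot: [0.727, 0.686, -0.0, -0.0]
contact_force: [0.4, -0.3, -0.3]
gripper_width: 0.0706
gripper_force: 0.0
```

{"fn": "arm_command", "kwargs": {
  "deltas": [
    [0,0,0,0,0,0],
    [0,0,0,0,0,0],
    [0,0,0,0,0,0],
    [0,0,0,0,0,0],
    [0,0,0,0,0,0]
  ],
  "gripper": 0.2,
  "squeeze": 20
}}

```text
clock: 3.6
position: [0.5631, -0.043, 0.0145]
ee_rot: [0.727, 0.686, 0.0, 0.0]
contact_force: [0.2, -0.5, -0.3]
gripper_width: 0.034
gripper_force: 0.0
```

```bash
python3 - <<'E'
from h import *
f=grab_frame("wrist");cv2.imwrite("pics/w1.png",f["frame"])
print(read_state()["contact_force"],read_state()["gripper_width"])
E
```

```text
[0.05613878 0.3858588  0.21741251] 0.03393332921582903
```

View pics/w1.png

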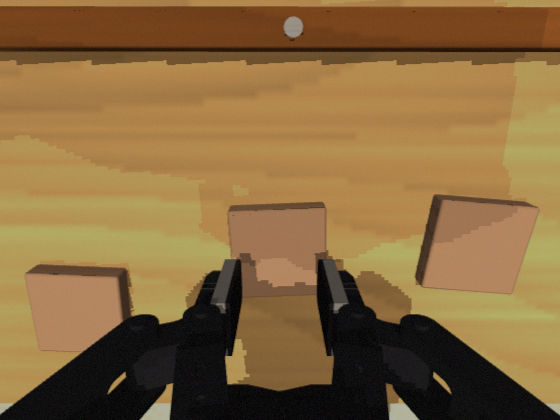

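{"fn": "arm_command", "kwargs": {
  "deltas": [
    [0,0,0,0,0,0],
    [0,0,0,0,0,0],
    [0,0,0,0,0,0],
    [0,0,4,0,0,0],
    [0,0,8,0,0,0],
    [0,0,8,0,0,0]
  ],
  "gripper": -0.4
}}

```text
clock: 4.25
position: [0.5624, -0.043, 0.0055]
ee_rot: [0.727, 0.686, -0.0, -0.0]
contact_force: [0.4, 0.2, 0.4]
gripper_width: 0.0596
gripper_force: 0.0
```

{"fn": "arm_command", "kwargs": {
  "deltas": [
    [0,0,1,0,0,0],
    [0,0,2,0,0,0],
    [0,0,2,0,0,0]
  ]
}}

```text
clock: 4.55
position: [0.5629, -0.043, 0.0042]
ee_rot: [0.727, 0.686, -0.0, -0.0]
contact_force: [-0.2, -0.8, -0.6]
gripper_width: 0.06
gripper_force: 0.0
```

{"fn": "arm_command", "kwargs": {
  "deltas": [
    [0,0,0,0,0,0],
    [0,0,0,0,0,0],
    [0,0,0,0,0,0],
    [0,0,0,0,0,0]
  ],
  "gripper": 0.0
}}

```text
clock: 4.95
position: [0.5631, -0.043, 0.0044]
ee_rot: [0.727, 0.686, 0.0, 0.0]
contact_force: [-0.3, 0.2, -0.4]
gripper_width: 0.0428
gripper_force: 0.0
```

```bash
python3 - <<'E'
from h import *
w=grab_frame("wrist");s=grab_frame("side");c=grab_frame("scene")
p=read_state()["position"];print(p,read_state()["gripper_width"])
for f,n in((w,"w"),(s,"s"),(c,"c")):
    for dz in(0,.02): print(n,dz,[proj(f,p+[dx,0,dz]).round(0).tolist() for dx in(-.021,0,.021)])
a=cv2.resize(w["frame"][150:420,100:460],(400,300));b=cv2.resize(s["frame"][180:290,200:350],(400,300),interpolation=cv2.INTER_CUBIC)
d=cv2.resize(c["frame"][170:290,220:360],(400,300),interpolation=cv2.INTER_CUBIC)
e=np.zeros_like(a);cv2.imwrite("pics/m1.png",np.vstack([np.hstack([a,b]),np.hstack([d,e])]))
E
```

```text
[ 0.56302288 -0.04302537  0.00431576] 0.042536305862406046
w 0 [[240.0, 249.0], [278.0, 247.0], [317.0, 245.0]]
w 0.02 [[236.0, 266.0], [278.0, 264.0], [321.0, 262.0]]
s 0 [[279.0, 259.0], [271.0, 257.0], [264.0, 254.0]]
s 0.02 [[279.0, 254.0], [271.0, 251.0], [263.0, 248.0]]
c 0 [[280.0, 228.0], [280.0, 235.0], [280.0, 241.0]]
c 0.02 [[280.0, 223.0], [280.0, 230.0], [280.0, 237.0]]
```

View pics/m1.png

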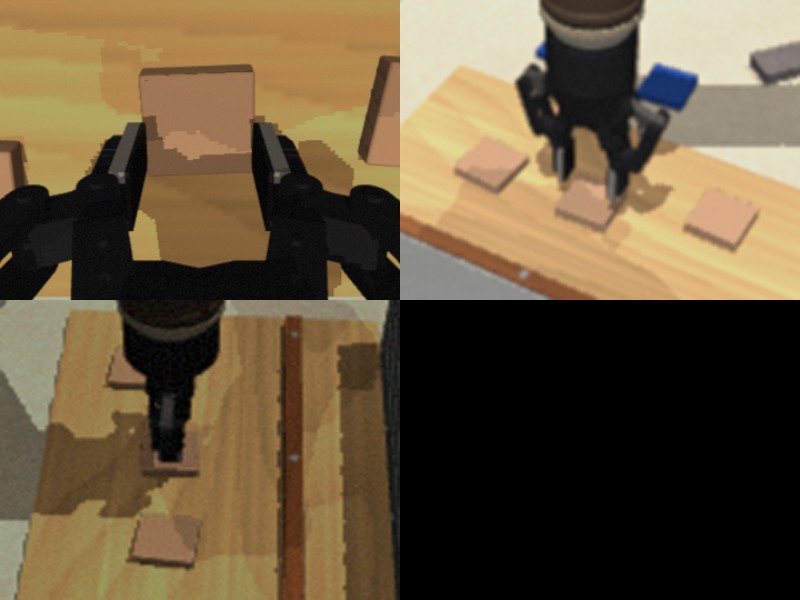

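{"fn": "arm_command", "kwargs": {
  "deltas": [
    [0,0,0,0,0,0],
    [0,0,0,0,0,0],
    [0,0,2,0,0,0],
    [0,0,4,0,0,0],
    [0,0,6,0,0,0],
    [0,0,6,0,0,0]
  ],
  "gripper": -0.4
}}

```text
clock: 5.7
position: [0.5627, -0.043, -0.0021]
ee_rot: [0.727, 0.686, -0.0, -0.0]
contact_force: [0.7, -0.2, 0.2]
gripper_width: 0.0595
gripper_force: 0.0
```

{"fn": "arm_command", "kwargs": {
  "deltas": [
    [0,0,0,0,0,0],
    [0,0,0,0,0,0],
    [0,0,0,0,0,0]
  ],
  "gripper": 0.0
}}

```text
clock: 6.0
position: [0.5631, -0.043, -0.0016]
ee_rot: [0.727, 0.686, 0.0, 0.0]
contact_force: [-0.2, -1.0, 1.0]
gripper_width: 0.0423
gripper_force: 0.0
```

{"fn": "arm_command", "kwargs": {
  "deltas": [
    [0,0,0,0,0,0],
    [0,0,0,0,0,0],
    [0,0,1,0,0,0],
    [0,0,3,0,0,0],
    [0,0,4,0,0,0],
    [0,0,4,0,0,0]
  ],
  "gripper": -0.4
}}

```text
clock: 6.6
position: [0.5628, -0.043, -0.006]
ee_rot: [0.727, 0.686, -0.0, -0.0]
contact_force: [0.2, 0.9, 0.4]
gripper_width: 0.0597
gripper_force: 0.0
```

{"fn": "arm_command", "kwargs": {
  "deltas": [
    [0,0,0,0,0,0],
    [0,0,0,0,0,0],
    [0,0,0,0,0,0]
  ],
  "gripper": 0.0
}}

```text
clock: 6.9
position: [0.5631, -0.043, -0.0056]
ee_rot: [0.727, 0.686, 0.0, 0.0]
contact_force: [-0.6, 0.7, 0.1]
gripper_width: 0.0427
gripper_force: 0.0
```

```bash
python3 - <<'E'
from h import *
w=grab_frame("wrist");s=grab_frame("side")
st=read_state();print(st["position"],st["gripper_width"],st["contact_force"],st["clock"])
a=cv2.resize(w["frame"][150:420,100:460],(400,300));b=cv2.resize(s["frame"][200:275,230:330],(400,300),interpolation=cv2.INTER_CUBIC)
cv2.imwrite("pics/m2.png",np.hstack([a,b]))
E
```

```text
[ 0.56304775 -0.0430327  -0.00566542] 0.04255669047707642 [-0.40823672 -0.10866709 -0.48553606] 7.0
```

View pics/m2.png

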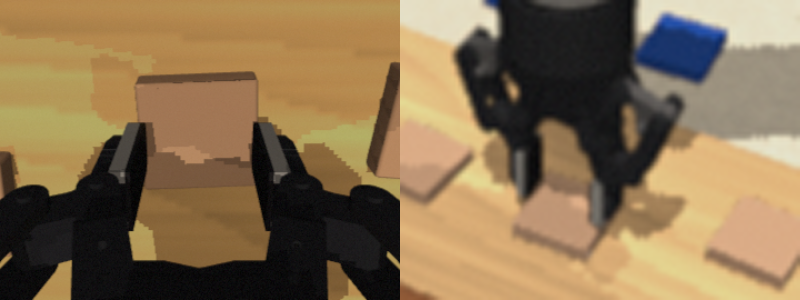

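{"fn": "arm_command", "kwargs": {
  "deltas": [
    [0,0,1,0,0,0],
    [0,0,2,0,0,0],
    [0,0,3,0,0,0],
    [0,0,3,0,0,0]
  ]
}}

```text
clock: 7.4
position: [0.5629, -0.043, -0.0089]
ee_rot: [0.727, 0.686, -0.0, -0.0]
contact_force: [-0.1, 0.6, 0.4]
gripper_width: 0.043
gripper_force: 0.0
```

{"fn": "arm_command", "kwargs": {
  "deltas": [
    [0,0,1,0,0,0],
    [0,0,2,0,0,0],
    [0,0,3,0,0,0],
    [0,0,3,0,0,0]
  ]
}}

```text
clock: 7.8
position: [0.5631, -0.043, -0.0108]
ee_rot: [0.727, 0.686, 0.0, 0.0]
contact_force: [-3.5, -0.1, 10.2]
gripper_width: 0.0424
gripper_force: 5.3
```

{"fn": "arm_command", "kwargs": {
  "deltas": [
    [0,0,-3,0,0,0],
    [0,0,-3,0,0,0],
    [0,0,-3,0,0,0]
  ],
  "gripper": -0.4
}}

```text
clock: 8.1
position: [0.563, -0.043, -0.0088]
ee_rot: [0.727, 0.686, 0.0, 0.0]
contact_force: [0.8, -0.5, 0.5]
gripper_width: 0.0595
gripper_force: 0.0
```

{"fn": "arm_command", "kwargs": {
  "deltas": [
    [0,0,3,0,0,0],
    [0,0,6,0,0,0],
    [0,0,9,0,0,0],
    [0,0,11,0,0,0],
    [0,0,11,0,0,0]
  ]
}}

```text
clock: 8.6
position: [0.5627, -0.043, -0.0202]
ee_rot: [0.727, 0.686, -0.0, -0.0]
contact_force: [-0.3, -0.3, -0.1]
gripper_width: 0.0597
gripper_force: 0.0
```

{"fn": "arm_command", "kwargs": {
  "deltas": [
    [0,0,0,0,0,0],
    [0,0,0,0,0,0],
    [0,0,0,0,0,0],
    [0,0,0,0,0,0]
  ],
  "gripper": 0.0
}}

```text
clock: 9.0
position: [0.5631, -0.043, -0.0196]
ee_rot: [0.727, 0.686, 0.0, 0.0]
contact_force: [-0.6, -0.3, -0.1]
gripper_width: 0.0496
gripper_force: 20.7
```

{"fn": "arm_command", "kwargs": {
  "deltas": [
    [3,0,0,0,0,0],
    [9,0,0,0,0,0],
    [17,0,0,0,0,0],
    [26,0,0,0,0,0],
    [35,0,0,0,0,0],
    [44,0,0,0,0,0],
    [52,0,0,0,0,0],
    [59,0,0,0,0,0],
    [64,0,0,0,0,0],
    [67,0,0,0,0,0],
    [67,0,0,0,0,0]
  ]
}}

```text
clock: 10.1
position: [0.567, 0.0247, -0.0196]
ee_rot: [0.727, 0.687, 0.0, -0.0]
contact_force: [0.2, 0.7, 3.1]
gripper_width: 0.0494
gripper_force: 20.9
```

{"fn": "arm_command", "kwargs": {
  "deltas": [
    [1,0,0,0,0,0],
    [2,0,0,0,0,0],
    [3,0,0,0,0,0],
    [4,0,0,0,0,0],
    [4,0,0,0,0,0]
  ]
}}

```text
clock: 10.6
position: [0.5672, 0.0278, -0.0196]
ee_rot: [0.727, 0.686, 0.0, 0.0]
contact_force: [-0.0, -1.9, 3.7]
gripper_width: 0.0496
gripper_force: 21.1
```

{"fn": "arm_command", "kwargs": {
  "deltas": [
    [0.7,0,0,0,0,0],
    [1.4,0,0,0,0,0],
    [2,0,0,0,0,0],
    [2,0,0,0,0,0]
  ]
}}

```text
clock: 11.0
position: [0.5673, 0.0295, -0.0197]
ee_rot: [0.727, 0.686, -0.0, 0.0]
contact_force: [-1.0, -4.0, 5.0]
gripper_width: 0.0495
gripper_force: 21.1
```

{"fn": "arm_command", "kwargs": {
  "deltas": [
    [0.7,0,0,0,0,0],
    [1.4,0,0,0,0,0],
    [2,0,0,0,0,0],
    [2,0,0,0,0,0]
  ]
}}

```text
clock: 11.4
position: [0.5672, 0.0295, -0.0197]
ee_rot: [0.728, 0.686, -0.001, 0.001]
contact_force: [-0.5, -8.5, 6.4]
gripper_width: 0.0496
gripper_force: 21.0
```

{"fn": "arm_command", "kwargs": {
  "deltas": [
    [-1.5,0,0,0,0,0],
    [-1.5,0,0,0,0,0],
    [-1.5,0,0,0,0,0],
    [-1.5,0,-8,0,0,0],
    [-1.5,0,-20,0,0,0],
    [-5,5,-27,0,0,0],
    [-14,20,-30,0,0,0],
    [-28,40,-30,0,0,0],
    [-43,62,-30,0,0,0],
    [-57,82,-30,0,0,0],
    [-67,97,-30,0,0,0],
    [-71,103,-30,0,0,0]
  ],
  "gripper": -0.45
}}

```text
clock: 12.6
position: [0.6678, -0.0472, 0.0112]
ee_rot: [0.728, 0.686, 0.0, 0.001]
contact_force: [-0.0, -0.3, 0.0]
gripper_width: 0.0621
gripper_force: 0.0
```

{"fn": "arm_command", "kwargs": {
  "deltas": [
    [0,0,5,0,0,0],
    [0,0,12,0,0,0],
    [0,0,20,0,0,0],
    [0,0,27,0,0,0],
    [0,0,30,0,0,0],
    [0,0,30,0,0,0]
  ]
}}

```text
clock: 13.2
position: [0.6654, -0.0446, -0.0205]
ee_rot: [0.727, 0.687, -0.0, -0.0]
contact_force: [-0.2, 0.3, 0.2]
gripper_width: 0.0616
gripper_force: 0.0
```

{"fn": "arm_command", "kwargs": {
  "deltas": [
    [0,0,0,0,0,0],
    [0,0,0,0,0,0],
    [0,0,0,0,0,0],
    [0,0,0,0,0,0]
  ],
  "gripper": 0.0
}}

```text
clock: 13.6
position: [0.6663, -0.045, -0.0194]
ee_rot: [0.727, 0.686, 0.0, 0.0]
contact_force: [-0.0, -0.4, 0.5]
gripper_width: 0.0499
gripper_force: 20.5
```

{"fn": "arm_command", "kwargs": {
  "deltas": [
    [3,-1,0,0,0,0],
    [9,-2,0,0,0,0],
    [17,-4,0,0,0,0],
    [26,-6,0,0,0,0],
    [35,-8,0,0,0,0],
    [44,-10,0,0,0,0],
    [52,-12,0,0,0,0],
    [58,-13,0,0,0,0],
    [62,-13,0,0,0,0],
    [64,-13,0,0,0,0],
    [64,-13,0,0,0,0]
  ]
}}

```text
clock: 14.7
position: [0.6568, 0.02, -0.0195]
ee_rot: [0.727, 0.687, -0.0, 0.0]
contact_force: [-1.2, -1.9, 6.0]
gripper_width: 0.0497
gripper_force: 20.8
```

{"fn": "arm_command", "kwargs": {
  "deltas": [
    [1,0,0,0,0,0],
    [2,0,0,0,0,0],
    [3,0,0,0,0,0],
    [4,0,0,0,0,0],
    [5,0,0,0,0,0],
    [5,0,0,0,0,0]
  ]
}}

```text
clock: 15.3
position: [0.6572, 0.0242, -0.0195]
ee_rot: [0.727, 0.686, -0.0, 0.0]
contact_force: [-0.1, -2.7, 5.6]
gripper_width: 0.0499
gripper_force: 20.8
```

{"fn": "arm_command", "kwargs": {
  "deltas": [
    [0.7,0,0,0,0,0],
    [1.4,0,0,0,0,0],
    [2,0,0,0,0,0],
    [3,0,0,0,0,0],
    [3,0,0,0,0,0]
  ]
}}

```text
clock: 15.8
position: [0.6572, 0.0248, -0.0195]
ee_rot: [0.728, 0.686, -0.001, 0.001]
contact_force: [-1.3, -9.0, 5.8]
gripper_width: 0.0496
gripper_force: 20.3
```

{"fn": "arm_command", "kwargs": {
  "deltas": [
    [-2,0,0,0,0,0],
    [-2,0,0,0,0,0],
    [-2,0,0,0,0,0],
    [-2,0,-8,0,0,0],
    [-3,0,-20,0,0,0],
    [-8,-8,-27,0,0,0],
    [-20,-30,-30,0,0,0],
    [-36,-60,-30,0,0,0],
    [-55,-95,-30,0,0,0],
    [-74,-130,-30,0,0,0],
    [-91,-162,-30,0,0,0],
    [-103,-185,-30,0,0,0]
  ],
  "gripper": -0.45
}}

```text
clock: 17.0
position: [0.4638, -0.0659, 0.0111]
ee_rot: [0.728, 0.686, -0.0, 0.0]
contact_force: [0.8, -0.6, 0.4]
gripper_width: 0.062
gripper_force: 0.0
```

{"fn": "arm_command", "kwargs": {
  "deltas": [
    [-6,-12,0,0,0,0],
    [-8,-16,2,0,0,0],
    [-8,-16,10,0,0,0],
    [-8,-16,20,0,0,0],
    [-8,-16,27,0,0,0],
    [-8,-16,30,0,0,0],
    [-8,-16,30,0,0,0]
  ]
}}

```text
clock: 17.7
position: [0.4499, -0.0712, -0.0207]
ee_rot: [0.727, 0.687, -0.001, -0.001]
contact_force: [-0.5, 0.3, 0.1]
gripper_width: 0.0622
gripper_force: 0.0
```

{"fn": "arm_command", "kwargs": {
  "deltas": [
    [0,0,0,0,0,0],
    [0,0,0,0,0,0],
    [0,0,0,0,0,0],
    [0,0,0,0,0,0]
  ],
  "gripper": 0.0
}}

```text
clock: 18.1
position: [0.4504, -0.0716, -0.0195]
ee_rot: [0.727, 0.686, 0.0, 0.0]
contact_force: [-0.1, -0.3, -0.8]
gripper_width: 0.0495
gripper_force: 20.6
```

{"fn": "arm_command", "kwargs": {
  "deltas": [
    [4,1,0,0,0,0],
    [11,2,0,0,0,0],
    [20,4,0,0,0,0],
    [31,6,0,0,0,0],
    [42,9,0,0,0,0],
    [54,12,0,0,0,0],
    [66,14,0,0,0,0],
    [78,17,0,0,0,0],
    [89,19,0,0,0,0],
    [97,20.5,0,0,0,0],
    [102,20.5,0,0,0,0],
    [103,20.5,0,0,0,0]
  ]
}}

```text
clock: 19.3
position: [0.4767, 0.0308, -0.0197]
ee_rot: [0.727, 0.687, 0.0, 0.0]
contact_force: [0.2, 0.5, 0.4]
gripper_width: 0.0496
gripper_force: 20.7
```

{"fn": "arm_command", "kwargs": {
  "deltas": [
    [1,0,0,0,0,0],
    [2,0,0,0,0,0],
    [3,0,0,0,0,0],
    [4,0,0,0,0,0],
    [5,0,0,0,0,0],
    [5,0,0,0,0,0]
  ]
}}

```text
clock: 19.9
position: [0.4768, 0.0352, -0.0197]
ee_rot: [0.727, 0.686, 0.0, -0.0]
contact_force: [0.3, -0.2, 0.1]
gripper_width: 0.0495
gripper_force: 20.7
```

{"fn": "arm_command", "kwargs": {
  "deltas": [
    [0.7,0,0,0,0,0],
    [1.4,0,0,0,0,0],
    [2,0,0,0,0,0],
    [2.5,0,0,0,0,0]
  ]
}}

```text
clock: 20.3
position: [0.477, 0.0367, -0.0197]
ee_rot: [0.727, 0.686, -0.0, 0.0]
contact_force: [1.0, -5.7, 0.7]
gripper_width: 0.0494
gripper_force: 20.4
```

{"fn": "arm_command", "kwargs": {
  "deltas": [
    [1,0,0,0,0,0],
    [1.5,0,0,0,0,0],
    [1.5,0,0,0,0,0]
  ]
}}

```text
clock: 20.6
position: [0.477, 0.0368, -0.0197]
ee_rot: [0.728, 0.686, -0.001, 0.001]
contact_force: [-0.5, -9.4, 1.8]
gripper_width: 0.0501
gripper_force: 20.1
```

{"fn": "arm_command", "kwargs": {
  "deltas": [
    [-2.5,0,0,0,0,0],
    [-2.5,0,0,0,0,0],
    [-2.5,0,0,0,0,0],
    [-2.5,0,-8,0,0,0],
    [-4,0,-22,0,0,0],
    [-10,5,-42,0,0,0],
    [-20,20,-65,0,0,0],
    [-32,42,-88,0,0,0],
    [-42,64,-105,0,0,0],
    [-49,80,-116,0,0,0],
    [-50,88,-120,0,0,0],
    [-50,88,-120,0,0,0]
  ],
  "gripper": -0.45
}}

```text
clock: 21.8
position: [0.5629, -0.0157, 0.1008]
ee_rot: [0.727, 0.686, 0.001, 0.0]
contact_force: [-0.5, -0.5, -0.2]
gripper_width: 0.0619
gripper_force: 0.0
```

```bash
cat > look.py <<'E'
from h import *
import sys
f=grab_frame("wrist");im=f["frame"];cv2.imwrite(sys.argv[1],im)
h=cv2.cvtColor(cv2.GaussianBlur(im,(0,0),1),cv2.COLOR_BGR2HSV).astype(int)
m=((h[...,0]<=14)&(h[...,1]<150)&(h[...,2]>120)).astype(np.uint8)
m=cv2.morphologyEx(m,cv2.MORPH_OPEN,np.ones((5,5)))
n,l,s,_=cv2.connectedComponentsWithStats(m)
a=-.058;ex=np.array([np.cos(a),np.sin(a)]);ey=np.array([-ex[1],ex[0]]);S=np.array([580,54.6])
for k in range(1,n):
    if s[k,4]<1500: continue
    P=np.array([onz(f,p,.024)[:2]*1e3 for p in np.argwhere(l==k)[:,::-1]]).astype(np.float32)
    (c,sz,an)=cv2.minAreaRect(P);d=np.array(c)-S
    print(s[k],"station x,y rel strip",round(d@ex,1),round(d@ey,1),np.round(sz,1),"skew",round((an+3.32+45)%90-45,2))
st=read_state();print(st["position"],st["ee_rot"],st["clock"])
E
python3 look.py pics/w3.png
```

```text
[ 118  108   71   48 3079] station x,y rel strip -100.9 -17.3 [32.6 48.9] skew 0.03
[ 246  108   70   70 4486] station x,y rel strip -11.2 -25.3 [48.7 48.5] skew 1.74
[ 369  108   78   72 4664] station x,y rel strip 78.4 -26.3 [49.2 48.6] skew -4.02
[ 0.56156301 -0.0152909   0.10001591] [ 7.27052108e-01  6.86582187e-01 -9.11277307e-05 -3.52838419e-04] 21.85
```

View pics/w3.png

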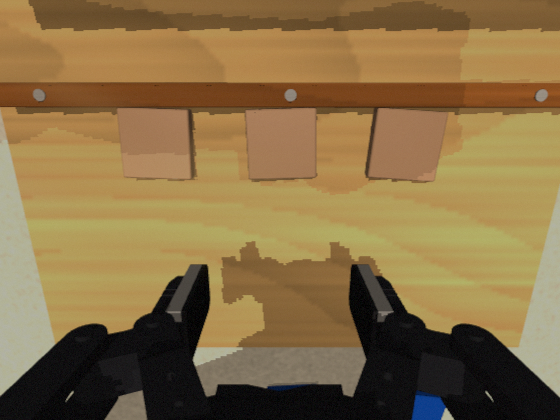

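{"fn": "arm_command", "kwargs": {
  "deltas": [
    [-2,1,10,0,0,0],
    [-4,2,26,0,0,0],
    [-6,3,46,0,0,0],
    [-6,3,68,0,0,0],
    [-6,3,88,0,0,0],
    [-6,3,103,0,0,0],
    [-6,3,112,0,0,0],
    [-6,3,116,0,0,0],
    [-6,3,116,0,0,0]
  ],
  "gripper": 0.44
}}

```text
clock: 22.75
position: [0.5641, -0.0219, -0.0163]
ee_rot: [0.727, 0.687, -0.0, -0.0]
contact_force: [-0.2, 0.4, 0.5]
gripper_width: 0.0237
gripper_force: 0.0
```

{"fn": "arm_command", "kwargs": {
  "deltas": [
    [3,0,0,0,0,0],
    [7,0,0,0,0,0],
    [10,0,0,0,0,0],
    [12,0,0,0,0,0],
    [13,0,0,0,0,0],
    [14,0,0,0,0,0],
    [15,0,0,0,0,0]
  ]
}}

```text
clock: 23.45
position: [0.5655, -0.0072, -0.0157]
ee_rot: [0.727, 0.686, -0.0, 0.0]
contact_force: [0.4, -1.2, 0.8]
gripper_width: 0.0241
gripper_force: 0.6
```

{"fn": "arm_command", "kwargs": {
  "deltas": [
    [1,0,0,0,0,0],
    [2,0,0,0,0,0],
    [3,0,0,0,0,0],
    [3.5,0,0,0,0,0],
    [3.5,0,0,0,0,0]
  ]
}}

```text
clock: 23.95
position: [0.5652, -0.0062, -0.0158]
ee_rot: [0.728, 0.686, -0.001, 0.001]
contact_force: [-2.0, -6.8, 2.2]
gripper_width: 0.0238
gripper_force: 3.6
```

{"fn": "arm_command", "kwargs": {
  "deltas": [
    [1,0,0,0,0,0],
    [2,0,0,0,0,0],
    [2.5,0,0,0,0,0],
    [2.5,0,0,0,0,0]
  ]
}}

```text
clock: 24.35
position: [0.5652, -0.0062, -0.0158]
ee_rot: [0.728, 0.685, -0.002, 0.001]
contact_force: [-1.2, -12.5, 3.2]
gripper_width: 0.024
gripper_force: 6.5
```

{"fn": "arm_command", "kwargs": {
  "deltas": [
    [-6,0,0,0,0,0],
    [-16,2,0,0,0,0],
    [-22,12,0,0,0,0],
    [-22,28,0,0,0,0],
    [-22,46,0,0,0,0],
    [-22,64,0,0,0,0],
    [-22,80,0,0,0,0],
    [-22,90,0,0,0,0],
    [-22,92,0,0,0,0],
    [-19,92,0,0,0,0],
    [-12,92,0,0,0,0],
    [-8,92,0,0,0,0]
  ]
}}

```text
clock: 25.55
position: [0.6568, -0.013, -0.0157]
ee_rot: [0.727, 0.687, 0.0, -0.0]
contact_force: [0.8, -0.2, 0.5]
gripper_width: 0.0243
gripper_force: 0.2
```

{"fn": "arm_command", "kwargs": {
  "deltas": [
    [1,0,0,0,0,0],
    [2,0,0,0,0,0],
    [3,0,0,0,0,0],
    [4,0,0,0,0,0],
    [5,0,0,0,0,0],
    [5,0,0,0,0,0]
  ]
}}

```text
clock: 26.15
position: [0.6574, -0.0117, -0.0156]
ee_rot: [0.728, 0.686, -0.001, 0.001]
contact_force: [-0.6, -4.5, 1.6]
gripper_width: 0.0238
gripper_force: 2.7
```

{"fn": "arm_command", "kwargs": {
  "deltas": [
    [1,0,0,0,0,0],
    [2,0,0,0,0,0],
    [2.5,0,0,0,0,0],
    [2.5,0,0,0,0,0]
  ]
}}

```text
clock: 26.55
position: [0.6574, -0.0116, -0.0156]
ee_rot: [0.728, 0.685, -0.002, 0.001]
contact_force: [-1.5, -10.1, 3.1]
gripper_width: 0.0241
gripper_force: 5.0
```

{"fn": "arm_command", "kwargs": {
  "deltas": [
    [-8,0,0,0,0,0],
    [-20,-6,0,0,0,0],
    [-24,-20,0,0,0,0],
    [-24,-42,0,0,0,0],
    [-24,-66,0,0,0,0],
    [-24,-90,0,0,0,0],
    [-24,-114,0,0,0,0],
    [-24,-138,0,0,0,0],
    [-24,-160,0,0,0,0],
    [-24,-175,0,0,0,0],
    [-20,-181,0,0,0,0],
    [-12,-182,0,0,0,0]
  ]
}}

```text
clock: 27.75
position: [0.475, -0.0086, -0.0155]
ee_rot: [0.728, 0.686, 0.0, 0.0]
contact_force: [0.2, 0.6, -0.8]
gripper_width: 0.0242
gripper_force: 0.0
```

{"fn": "arm_command", "kwargs": {
  "deltas": [
    [3,0,0,0,0,0],
    [5,0,0,0,0,0],
    [6,0,0,0,0,0],
    [7,0,0,0,0,0],
    [8,0,0,0,0,0],
    [9,0,0,0,0,0],
    [9,0,0,0,0,0]
  ]
}}

```text
clock: 28.45
position: [0.4762, -0.001, -0.0157]
ee_rot: [0.728, 0.686, -0.0, 0.001]
contact_force: [2.0, -5.7, -0.1]
gripper_width: 0.0234
gripper_force: 2.8
```

{"fn": "arm_command", "kwargs": {
  "deltas": [
    [1,0,0,0,0,0],
    [2,0,0,0,0,0],
    [2.5,0,0,0,0,0],
    [2.5,0,0,0,0,0]
  ]
}}

```text
clock: 28.85
position: [0.4761, -0.0009, -0.0157]
ee_rot: [0.728, 0.685, -0.001, 0.001]
contact_force: [1.8, -13.1, 0.9]
gripper_width: 0.0243
gripper_force: 6.6
```

{"fn": "arm_command", "kwargs": {
  "deltas": [
    [-8,0,0,0,0,0],
    [-16,3,-6,0,0,0],
    [-16,12,-22,0,0,0],
    [-16,25,-42,0,0,0],
    [-16,40,-62,0,0,0],
    [-16,56,-82,0,0,0],
    [-16,70,-100,0,0,0],
    [-16,80,-112,0,0,0],
    [-16,85,-116,0,0,0],
    [-16,85,-116,0,0,0]
  ],
  "gripper": -0.45
}}

```text
clock: 29.85
position: [0.5606, -0.0178, 0.1008]
ee_rot: [0.727, 0.686, 0.001, 0.0]
contact_force: [-0.8, -0.5, -0.2]
gripper_width: 0.0619
gripper_force: 0.0
```

```bash
python3 look.py pics/w4.png; python3 - <<'E'
from h import *
F={c:grab_frame(c) for c in("scene","side")}
a=-.058;ex=np.array([np.cos(a),np.sin(a),0]);ey=np.array([-ex[1],ex[0],0]);O=np.array([.580,.0546,0])-.060*ey
g=O-.088*ex+.266*ey+[0,0,.123];print("grip predicted",g, "housing",O+(-.025)*ex+.266*ey+[0,0,.128])
for t in("gate_grip","housing"):
    rs=[]
    for c in F:
        L=landmark_of(c,t)
        print(t,c,[(np.round(r["at"],1).tolist(),round(float(r["confidence"]),2)) for r in L],"pred",proj(F[c],g).round(1))
        if L: rs.append(ray(F[c],L[0]["at"]))
    if len(rs)>1: print(tri(rs))
f=F["scene"]["frame"].copy();s=F["side"]["frame"].copy()
for c,im in(("scene",f),("side",s)):
    for q in([0,0,-.066],[0,0,0],[0,0,.022]): 
        u=proj(F[c],g+q);cv2.circle(im,tuple(np.round(u).astype(int)),1,(0,255,0),-1)
A=cv2.resize(f[130:280,370:470],(400,600),interpolation=cv2.INTER_CUBIC);B=cv2.resize(s[290:410,150:230+30],(400,436),interpolation=cv2.INTER_CUBIC)
cv2.imwrite("pics/g.png",np.hstack([A,cv2.copyMakeBorder(B,0,164,0,0,0)]))
print(read_state()["clock"])
E
```

```text
[ 119  104   72   49 3213] station x,y rel strip -101.9 -17.1 [33.1 48.5] skew 0.05
[ 250  104   71   70 4539] station x,y rel strip -10.8 -24.7 [48.4 48.6] skew 0.05
[ 373  104   75   70 4725] station x,y rel strip 77.7 -24.7 [48.5 48.7] skew 0.03
[ 0.55950502 -0.01776484  0.09998856] [ 7.27157356e-01  6.86470736e-01 -1.50856422e-04 -2.92937633e-04] 29.9
grip predicted [0.50408928 0.26535474 0.123     ] housing [0.56698334 0.26170279 0.128     ]
gate_grip scene [([405.7, 183.0], 0.87), ([293.8, 237.6], 0.39)] pred [408.4 185.1]
gate_grip side [([230.4, 343.0], 0.65)] pred [224.5 340.4]
[0.49386755 0.26235876 0.1190697 ]
housing scene [([413.4, 198.6], 0.64)] pred [408.4 185.1]
housing side [([193.4, 325.3], 0.96), ([227.8, 342.6], 0.57)] pred [224.5 340.4]
[0.55980597 0.26644384 0.13441176]
30.2
```

View pics/g.png

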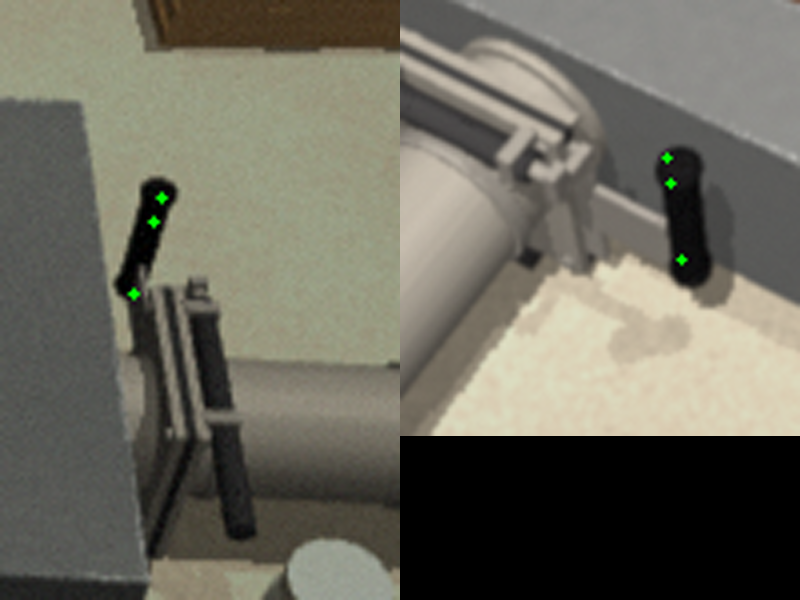

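{"fn": "arm_command", "kwargs": {
  "deltas": [
    [0,0,-12,0,0,0],
    [2,-1,-32,0,0,0],
    [12,-4,-50,0,0,0],
    [32,-10,-60,0,0,0],
    [60,-17,-60,0,0,0],
    [90,-26,-60,0,0,0],
    [122,-35,-60,0,0,0],
    [154,-44,-60,0,0,0],
    [186,-53,-60,0,0,0],
    [216,-62,-60,0,0,0],
    [242,-69,-60,0,0,0],
    [262,-75,-60,0,0,0]
  ],
  "gripper": -0.1
}}

```text
clock: 31.4
position: [0.4996, 0.2502, 0.1613]
ee_rot: [0.727, 0.687, 0.001, -0.0]
contact_force: [-0.2, -0.1, 0.1]
gripper_width: 0.0465
gripper_force: 0.0
```

{"fn": "arm_command", "kwargs": {
  "deltas": [
    [10,-3,0,0,0,0],
    [15,-4,0,0,0,0],
    [16,-4,0,0,0,0],
    [16,-4,0,0,0,0]
  ]
}}

```text
clock: 31.8
position: [0.4976, 0.2632, 0.1604]
ee_rot: [0.728, 0.686, -0.0, 0.0]
contact_force: [0.8, -0.3, -0.9]
gripper_width: 0.0469
gripper_force: 0.0
```

```bash
python3 - <<'E'
from h import *
f=grab_frame("wrist");cv2.imwrite("pics/w5.png",f["frame"])
for t in("gate_grip","housing"):
    for r in landmark_of("wrist",t): print(t,np.round(r["at"],1),round(float(r["confidence"]),2),onz(f,r["at"],.123 if t!="housing" else .128).round(4))
s=read_state();print(s["position"],s["ee_rot"],s["clock"],s["gripper_width"])
for z in(.06,.123,.145): print(z,proj(f,[.4965,.264,z]).round(0))
print(np.round(f["extrinsics"],3).tolist())
E
```

```text
gate_grip [280.5 218.5] 0.89 [0.499  0.2662 0.123 ]
housing [376.5 219.8] 0.71 [0.5594 0.2636 0.128 ]
[0.49750262 0.26319212 0.1603382 ] [ 7.27689104e-01  6.85907081e-01 -8.79907116e-05  1.91235627e-04] 31.95 0.0473305514011624
0.06 [277. 195.]
0.123 [277. 222.]
0.145 [277. 235.]
[[0.998, -0.056, -0.017, 0.502], [-0.058, -0.95, -0.308, 0.343], [0.001, 0.309, -0.951, 0.336], [0.0, 0.0, 0.0, 1.0]]
```

View pics/w5.png

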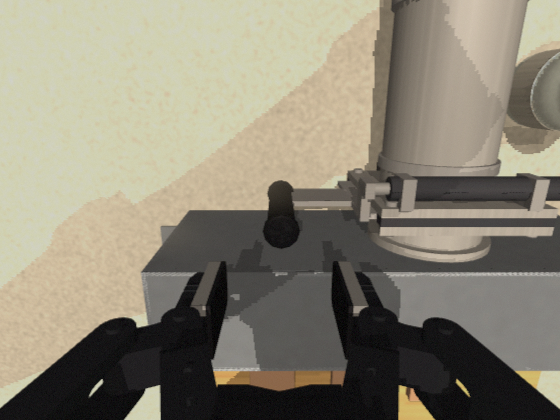

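{"fn": "arm_command", "kwargs": {
  "deltas": [
    [1,0.5,6,0,0,0],
    [2,1,18,0,0,0],
    [3,1,32,0,0,0],
    [3,1,48,0,0,0],
    [3,1,62,0,0,0],
    [3,1,74,0,0,0],
    [3,1,82,0,0,0],
    [3,1,85,0,0,0],
    [3,1,85,0,0,0]
  ]
}}

```text
clock: 32.85
position: [0.4982, 0.2672, 0.075]
ee_rot: [0.727, 0.686, -0.0, -0.0]
contact_force: [0.3, 0.9, 1.3]
gripper_width: 0.047
gripper_force: 0.0
```

{"fn": "arm_command", "kwargs": {
  "deltas": [
    [0,0,0,0,0,0],
    [0,0,0,0,0,0],
    [0,0,0,0,0,0],
    [0,0,0,0,0,0],
    [0,0,0,0,0,0]
  ],
  "gripper": 0.8,
  "squeeze": 50
}}

```text
clock: 33.35
position: [0.499, 0.2675, 0.076]
ee_rot: [0.727, 0.686, 0.001, 0.0]
contact_force: [1.3, -0.7, 4.9]
gripper_width: 0.0172
gripper_force: 49.0
```

```bash
python3 - <<'E'
from h import *
f=grab_frame("wrist")
for t in("gate_grip","housing"):
    for r in landmark_of("wrist",t): print(t,np.round(r["at"],1),round(float(r["confidence"]),2),onz(f,r["at"],.123 if t!="housing" else .128).round(4))
s=read_state();print(s["position"],s["ee_rot"],s["clock"],s["contact_force"],s["gripper_width"],s["q"].round(2))
E
```

```text
gate_grip [280.4 298.7] 0.59 [0.4997 0.265  0.123 ]
housing [432.5 303.3] 0.96 [0.5614 0.2624 0.128 ]
[0.49906894 0.26748449 0.07606819] [7.27224046e-01 6.86399549e-01 8.72923662e-04 2.90368987e-04] 33.5 [ 0.81854026 -0.15959288  4.92801525] 0.016864261778497598 [-0.52  0.45 -0.08  1.86  0.05  0.83 -0.68]
```

{"fn": "arm_command", "kwargs": {
  "deltas": [
    [0,-1,0,0,0,0],
    [0,-4,0,0,0,0],
    [0,-8,0,0,0,0],
    [0,-13,0,0,0,0],
    [0,-18,0,0,0,0],
    [0,-23,0,0,0,0],
    [0,-28,0,0,0,0],
    [0,-32,0,0,0,0],
    [0,-35,0,0,0,0],
    [0,-37,0,0,0,0],
    [0,-37,0,0,0,0],
    [0,-37,0,0,0,0]
  ]
}}

```text
clock: 34.7
position: [0.464, 0.2696, 0.0761]
ee_rot: [0.727, 0.686, 0.002, 0.001]
contact_force: [9.1, -0.4, 1.4]
gripper_width: 0.017
gripper_force: 49.1
```

```bash
cat > g.py <<'E'
from h import *
f=grab_frame("wrist")
for t in("gate_grip","housing"):
    for r in landmark_of("wrist",t): print(t,np.round(r["at"],1),round(float(r["confidence"]),2),onz(f,r["at"],.123 if t!="housing" else .128).round(4))
s=read_state();d=s["position"][:2]-[.4990,.2675];print(s["position"],"moved",d@[-.9983,.058]*1e3,s["clock"],s["contact_force"],s["gripper_width"],s["gripper_force"])
E
python3 g.py
```

```text
gate_grip [278.2 295.8] 0.94 [0.4637 0.2685 0.123 ]
housing [519.4 305.5] 0.56 [0.5618 0.2611 0.128 ]
[0.46406898 0.26958872 0.076098  ] moved 34.992778575379 34.85 [ 8.35285152 -0.22625242  1.99627521] 0.01659067200159811 49.14905905723572
```

{"fn": "arm_command", "kwargs": {
  "deltas": [
    [0,-2,0,0,0,0],
    [0,-4,0,0,0,0],
    [0,-5,0,0,0,0],
    [0,-5,0,0,0,0],
    [0,-5,0,0,0,0]
  ]
}}

```text
clock: 35.35
position: [0.4593, 0.2699, 0.0761]
ee_rot: [0.728, 0.686, 0.002, 0.001]
contact_force: [9.2, 0.8, 1.0]
gripper_width: 0.0168
gripper_force: 49.2
```

```bash
python3 g.py; python3 - <<'E'
from h import *
for c in("scene","side"):
    f=grab_frame(c);L=landmark_of(c,"gate_grip");print(c,[np.round(r["at"],1) for r in L],proj(f,[.4594,.2685,.123]).round(1))
E
```

```text
gate_grip [274.9 298.4] 0.85 [0.4574 0.2676 0.123 ]
housing [528.5 300.5] 0.63 [0.5604 0.2635 0.128 ]
[0.45927012 0.2698545  0.07608737] moved 39.79890016322252 35.5 [ 9.03317685 -0.75371308  1.13884424] 0.016928605184806232 49.16552245616913
scene [array([403.8, 172.2])] [406.4 172.1]
side [array([250.4, 352.5])] [247.7 352.5]
```

{"fn": "arm_command", "kwargs": {
  "deltas": [
    [0,0,0,0,0,0],
    [0,0,0,0,0,0],
    [0,0,0,0,0,0],
    [0,0,0,0,0,0]
  ]
}}

```text
clock: 36.1
position: [0.4593, 0.2699, 0.0761]
ee_rot: [0.728, 0.686, 0.002, 0.001]
contact_force: [10.1, -0.9, 1.3]
gripper_width: 0.017
gripper_force: 49.2
```

```bash
python3 -c "
from bench import *
s=read_state();print(s['position'],s['joint_vel'].round(4),s['clock']);print(job_done())"
```

```text
[0.45929297 0.26987497 0.07607701] [ 0.0001  0.0003 -0.0023  0.0006  0.      0.0005 -0.001 ] 36.1
the job is handed in; nothing more can be done
None
```

The job is handed in at 36.1 s: by my last look the three tiles sit square against the strip with gaps of about 41 and 38.5 mm, and the gate is held steady about 39.8 mm open (half is 40 mm); no verdict came back, and I did not re-measure the jug, jar or brush, which nothing was seen to touch.

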